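# Pack the cleaning kit into its caddy

### The job

Clear the cleaning kit off the bench mat into the caddy, each piece in its own bay: the oiler with the pointed spout standing upright in the narrower bay of the middle row, the grease tin in the large square bay, the oilstone in the oblong bay, and the brush, bristles down, in the long trough, all sitting flat on the caddy's floor. Set each piece down rather than dropping it, and leave the capped bottle, the tape roll, the scraper and the gear housing standing where they are.

Things in the scene. Friction and masses are not known exactly. Their poses are not given: they have to be found in the camera images.
- caddy: Caddy fixed on a 3 mm thick mat, any yaw; all in mm: 146 (x) x 188 (y) x 18 mm; floor and walls 4 thick. Origin: centre of underside, z up. Bays, centre (x, y) and clear size: long trough across one end (0, -65), 138 x 50; middle row: large square bay (-32, 1), 74 x 74, and narrower bay (39, 1), 60 x 74; other end: oblong bay (-22, 66), 94 x 48, and small spare bay (49, 66), 40 x 48, left empty.
- oiler: White plastic oil bottle with a thin pointed black spout, standing. Round body 36 mm in diameter and straight up to 55 mm, then a shoulder; the spout ends 90 mm up. Origin at the centre of its underside, z up. About 70 g.
- tin: Round closed metal grease tin with a solid flat top, 50 mm in diameter, 36 mm high, standing. Origin at the centre of its underside, z up. About 120 g.
- oilstone: Grey sharpening stone on a dark wooden base, a plain oblong block 70 (x) x 28 (y) x 36 mm high; the top 16 mm is the stone, 66 x 26 mm. Origin at the centre of its underside, z up. About 200 g.
- brush: Wooden bench brush standing on dark bristles, 114 mm long (x), 36 high. Head 26 mm wide (bristle tips 30), x = -13 to 57; its wooden back, 20 to 36 mm up, is where to grip. Handle 14 wide, x = -57 to -11, hangs 21 mm up. Centre of mass near x = +15 mm. Origin midway along its length, at the bristle tips, z up. About 90 g.
- capped_bottle: Look-alike of the oiler, stays where it is: the same white bottle, 36 mm in diameter, but with a wide flat black screw cap (30 mm) and no spout, 80 mm high. Origin at the centre of its underside, z up. 
- tape_roll: Look-alike of the tin, stays where it is: a grey roll of tape standing flat, 50 mm in diameter, 36 mm high, with a 28 mm open hole through it. Origin at the centre of its underside, z up. 
- scraper: Look-alike of the brush, stays where it is: a wooden handle 62 mm long, 18 mm wide and 22 mm high with a flat, broad steel blade (46 mm wide, 4 mm thick) and no bristles; 114 mm long along its x, blade to +x. Origin midway along its length at the underside, z up.
- gear_housing: Stripped gear housing under repair, stays where it is: open black plastic box 86 (x) x 66 (y) x 50 mm with two brass gears on steel shafts inside (up to 52 mm). Origin at the centre of its underside, z up. About 700 g.

How it is judged:
At the end, for the whole second after the job is handed in: Oiler, tin, oilstone and brush rest released in their own bays, within 7 deg of upright, within 5 mm of the caddy floor, origin within 15 mm of the bay centre along each caddy axis (oiler y 22, oilstone and brush y 13). The other four are upright and within 20 mm of their starts (x of oiler in the frame of caddy between 0.024 and 0.054 m and y of oiler in the frame of caddy between -0.021 and 0.023 m and z of each of oiler, tin, oilstone, brush in the frame of caddy below 0.009 m and angle between each of oiler, tin, oilstone, brush, capped_bottle, tape_roll, scraper, gear_housing's own z axis and vertical below 0.12 rad and linear speed of each of oiler, tin, oilstone, brush below 0.02 m/s and angular speed of each of oiler, tin, oilstone, brush below 0.2 rad/s and x of tin in the frame of caddy between -0.047 and -0.017 m and y of tin in the frame of caddy between -0.014 and 0.016 m and x of oilstone in the frame of caddy between -0.037 and -0.007 m and y of oilstone in the frame of caddy between 0.053 and 0.079 m and x of brush in the frame of caddy between -0.015 and 0.015 m and y of brush in the frame of caddy between -0.078 and -0.052 m and distance of each of capped_bottle, tape_roll, scraper, gear_housing from where it was at the start of the episode below 0.02 m); the robot touches nothing.
It fails at once if a kit piece is let fall (untouched and faster than 0.7 m/s, a drop of some 25 mm) ((contact force between oiler and anything else below 0.02 N and linear speed of oiler above 0.7 m/s) or (contact force between tin and anything else below 0.02 N and linear speed of tin above 0.7 m/s) or (contact force between oilstone and anything else below 0.02 N and linear speed of oilstone above 0.7 m/s) or (contact force between brush and anything else below 0.02 N and linear speed of brush above 0.7 m/s)).
It fails at once if the capped bottle, tape roll, scraper or gear housing is shifted by more than 20 mm or tipped ((distance of capped_bottle from where it was at the start of the episode above 0.02 m or angle between capped_bottle's own z axis and vertical above 0.3 rad) or (distance of tape_roll from where it was at the start of the episode above 0.02 m or angle between tape_roll's own z axis and vertical above 0.3 rad) or (distance of scraper from where it was at the start of the episode above 0.02 m or angle between scraper's own z axis and vertical above 0.3 rad) or (distance of gear_housing from where it was at the start of the episode above 0.02 m or angle between gear_housing's own z axis and vertical above 0.3 rad)).
It also fails if it takes over 109 s, if anything falls off the work surface, if the arm or the gripper's body presses on something with over 40 N, if the wrist force passes 120 N, or if a joint passes its speed limit or range.

### The arm

A 6-joint arm with a two-finger parallel gripper is mounted at the origin on the work surface. World frame = base frame: x ahead of the robot, y to its left, z up, the work surface at z = 0. Lengths are in m, angles in rad, forces in N, time in s.
With the tool pointing down it reaches from about 0.35 to 0.85 m from the base axis. Payload 8.1 kg.
Tool frame: the origin (TCP) lies on the centre line of the jaws, within the pads' length; the fingertips stand robot.finger_overhang ahead of it and the grasp point (between the pads) lies 5 mm behind it (robot.finger_overhang is the distance from the TCP to the fingertips, in m); z points along the fingers, y is the direction in which the jaws open and shut (so a half turn about z gives the same grasp; the last joint's range is limited). The gripper opens to 93 mm and grips with 3 to 60 N. Pads are 15 mm wide; open, the fingers measure 128 mm over their backs; the gripper's body (75 mm by 188 mm) begins 65 mm behind the grasp point.
Start: joints at [-1.432, 0.13, 1.488, -0, 1.523, -0.085], TCP at [0.133, -0.585, 0.233] pointing down, gripper open.
Joint ranges: [-2.96, 2.96], [-0.89, 2.26], [0.02, 2.5], [-1.34, 4.48], [0, 2.73], [-2.66, 2.66]. Speed limits (rad/s): [2.39, 2.39, 2.79, 3.14, 3.14, 3.14].

### API

Orientations are given as a rotation vector (axis times angle).
In Python, from plant import robot gives the robot as it stands. The module is installed in compiled form; this text tells all that it offers.
- The arm moves only by the tool carry_out, never from a script. Its argument "commands" is a list that holds one entry, the list of rows, each a list of 4 numbers: the shift along the tool's x, y, z in cm, then the turn about the tool's z in degrees. In form: [[[tx, ty, tz, roll], ...]]. A call has 1 to 20 rows; each row shifts and turns the commanded pose from where the row before left it, along the tool's axes as they then stand; what a row does not reach is not made up. A row lasts 1/12 s, in which the tool goes at most 41.7 mm and 7.16 degrees, less where a joint would pass 70% of its speed; a pose out of reach is approached as far as the arm can. A call is refused whole if a number of a shift passes 4.17 or a number of a turn 7.16, either way. A call with a gripper value outside its range is refused whole. "claw" is the finger opening in cm, from 0 to 9.3, set as the call begins (left out, the last holds). The fingers move at their own pace and stop on an object; "grip_force" is the grip in N (left out, the last holds). Time passes only in rows, so rows that do not move let the fingers close. It gives the time, the measured TCP pose, the force and the opening at its end, in the units of the state.
- robot.read_state(): the state, without advancing time (a new reading comes with each control period).
- robot.read_camera(name): name is "side" or "top"; returns the picture (420x560x3 uint8, red, green, blue); there is no depth.
- robot.camera_params(name): a dict with "mtx" (3x3 intrinsics, pixels), "dist_coeffs" ([k1, k2, p1, p2, k3] as OpenCV has them; the pictures are not rectified), "R" (3x3) and "t" (3): a world point X has camera coordinates R X + t. Camera axes: x right, y down, z forward; pixel columns grow to the right and rows downward; lengths in m; the calibration is good to about 2 mm. A picture is of the moment at which its call begins. camera_params takes no time and is no camera call.
- robot.close_job(): hands the job in, once; it reports no verdict.
The state is a dict: "t": time; "q": joint angles; "dq": joint speeds; "joint_torque": joint torques, N m; "tool_pos": TCP position; "orientation": TCP orientation; "force": force on the tool from outside, world axes, zero at the start; "wrist_torque": the same for the moment, N m; "opening": finger opening in m.
Only numpy, scipy, OpenCV 4.12 (cv2) and the standard library are available. Lean on these libraries where they do the work, as an engineer would, in place of code of your own. Each camera call takes 0.05 s, during which the arm holds its last target.

## Working session

There is one attempt and no reset: what is moved stays moved. The work goes in short steps, Python scripts to look and compute and a tool call to move; the robot and the scene stay as the last step left them, time stands still between calls to the robot, and variables do not carry over. Pictures are saved under pics/ and viewed, and the job is handed in when it is done.

Besides the shell and the picture viewer there is one more tool, called as name([rows], argument=value, ...), one row to a line, values as JSON. carry_out: Moves the arm, as the interface text tells. Its arguments: {"type":"object","properties":{"commands":{"type":"array","items":{"type":"array","items":{"type":"array","items":{"type":"number"}}}},"claw":{"type":"number"},"grip_force":{"type":"number"}},"required":["commands"]}

```bash
mkdir -p pics
python3 - <<'E'
from plant import robot
import cv2
s=robot.read_state(); print(s); print(robot.finger_overhang)
for n in("top","side"):
    im=robot.read_camera(n); cv2.imwrite(f"pics/{n}0.png",im[:,:,::-1]); print(n,robot.camera_params(n))
E
```

```text
{'t': 0.0, 'q': array([-1.43243068e+00,  1.31129825e-01,  1.48927738e+00, -3.52709940e-06,
        1.52302004e+00, -8.53981669e-02]), 'dq': array([ 8.42962422e-05, -1.91271941e-03, -3.15906632e-04,  1.99246321e-03,
        1.18214136e-03,  1.11905162e-03]), 'joint_torque': array([ 1.89727849e-03, -5.59833527e+01, -4.91766572e+01,  7.70763285e-02,
        3.54606751e-02, -1.93352457e-04]), 'tool_pos': array([ 0.13308609, -0.58448925,  0.23160721]), 'orientation': array([-3.12012820e+00, -3.50550065e-01,  8.17949647e-05]), 'force': array([ 0.08643105, -0.49895423,  0.1384153 ]), 'wrist_torque': array([-0.04678975, -0.03159048,  0.00523499]), 'opening': 0.09286237480353782}
0.014
top {'mtx': array([[474.69914124,   0.        , 276.56245342],
       [  0.        , 474.69914124, 211.58974593],
       [  0.        ,   0.        ,   1.        ]]), 'dist_coeffs': array([-0.04813438,  0.        ,  0.        ,  0.        ,  0.        ]), 'R': array([[-0.00794597, -0.99990003, -0.01169607],
       [-0.98474835,  0.00985744, -0.17370528],
       [ 0.1738032 ,  0.01013743, -0.98472823]]), 't': array([0.01866917, 0.50245452, 1.20423571])}
side {'mtx': array([[406.22032536,   0.        , 278.91093235],
       [  0.        , 406.22032536, 207.91747765],
       [  0.        ,   0.        ,   1.        ]]), 'dist_coeffs': array([-0.08079768,  0.        ,  0.        ,  0.        ,  0.        ]), 'R': array([[-0.96514019, -0.26143128,  0.01257396],
       [-0.18329751,  0.64083466, -0.74547499],
       [ 0.18683265, -0.72179265, -0.66641499]]), 't': array([0.48154164, 0.10901271, 0.82573108])}
```

View pics/top0.png

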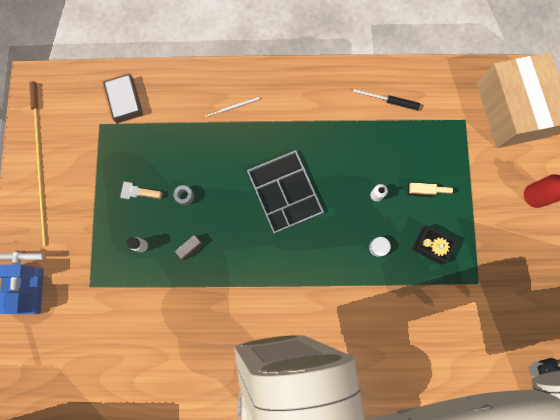

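View pics/side0.png

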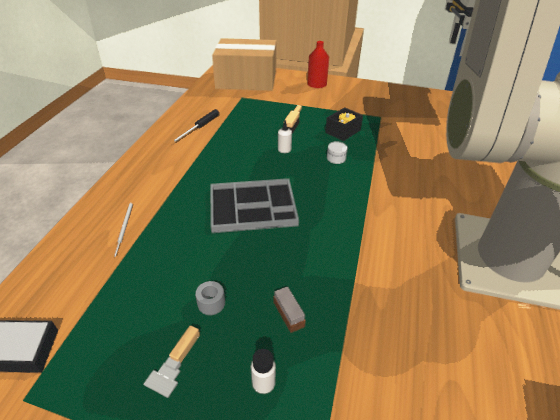

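The top view shows the scraper (140,192), tape roll (184,194), capped bottle (137,244), oilstone (189,246), caddy (286,191), oiler (379,192), brush (430,189), tin (380,246) and housing (436,244). I'll zoom in and measure these.

```bash
cat > h.py <<'E'
import numpy as np, cv2
from plant import robot
def ray(n,uv):
    p=robot.camera_params(n)
    x=cv2.undistortPoints(np.array(uv,float).reshape(-1,1,2),p["mtx"],p["dist_coeffs"]).reshape(-1,2)
    d=np.c_[x,np.ones(len(x))]@p["R"]; c=-p["R"].T@p["t"]
    return c,d
def plane(n,uv,z):
    c,d=ray(n,uv); return (c+d*((z-c[2])/d[:,2])[:,None])
def proj(n,X):
    p=robot.camera_params(n)
    return cv2.projectPoints(np.array(X,float).reshape(-1,1,3),cv2.Rodrigues(p["R"])[0],p["t"],p["mtx"],p["dist_coeffs"])[0].reshape(-1,2)
def crop(src,x,y,w,h,k,out):
    im=cv2.imread(src)[y:y+h,x:x+w]; cv2.imwrite(out,cv2.resize(im,None,fx=k,fy=k,interpolation=cv2.INTER_CUBIC))
E
python3 - <<'E'
from h import *
crop("pics/top0.png",340,160,130,110,6,"pics/c1.png")
crop("pics/top0.png",235,140,100,100,6,"pics/c2.png")
crop("pics/top0.png",110,165,110,95,6,"pics/c3.png")
crop("pics/side0.png",190,160,130,90,6,"pics/c4.png")
crop("pics/side0.png",250,90,130,90,6,"pics/c5.png")
E
```

```text
(no output)
```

View pics/c1.png

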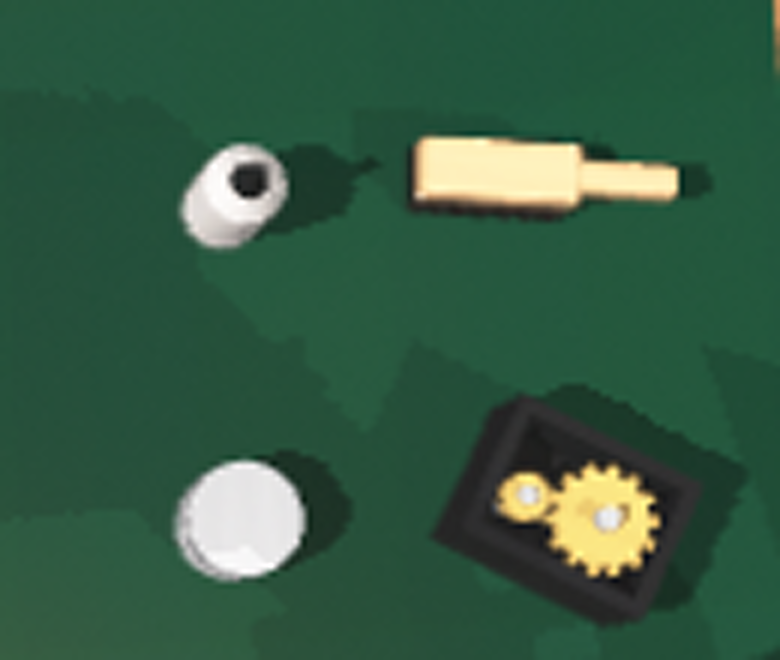

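View pics/c2.png

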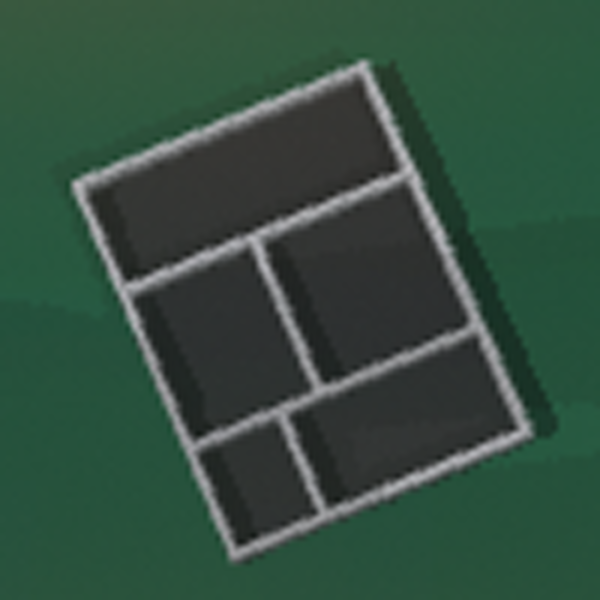

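View pics/c3.png

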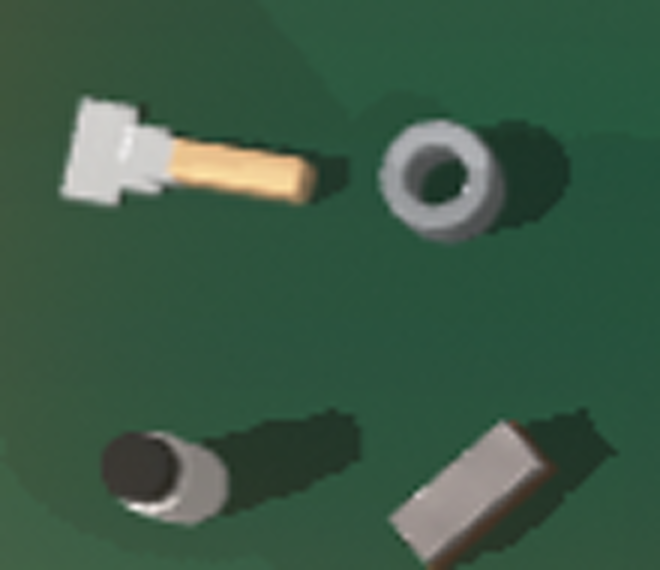

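View pics/c5.png

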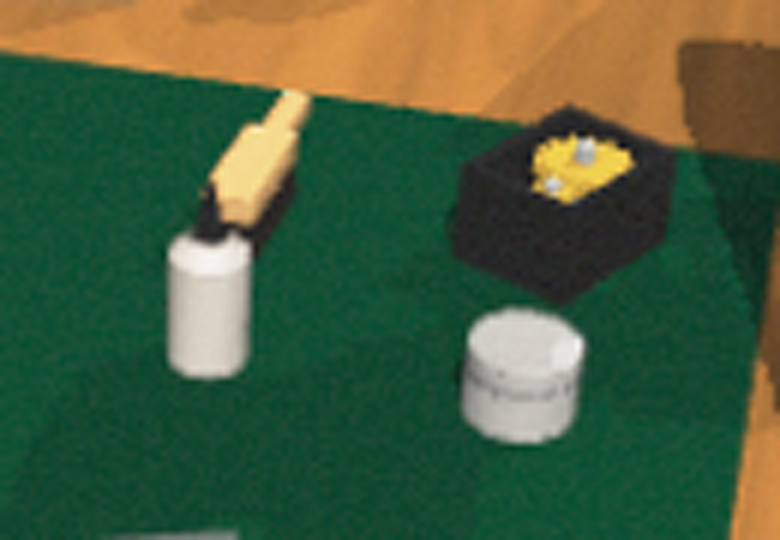

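```bash
cat > m.py <<'E'
from h import *
def C(x0,y0,pts): return (np.array(pts,float)+.5)/6-.5+[x0,y0]
np.set_printoptions(precision=4,suppress=True)
cad=plane("top",C(235,140,[(75,184),(366,63),(531,432),(234,557)]),.021)[:,:2]
L=np.array([(73,-94),(-73,-94),(-73,94),(73,94)])/1000.
def fit(L,W):
    lc,wc=L.mean(0),W.mean(0); a=L-lc;b=W-wc
    th=np.arctan2((a[:,0]*b[:,1]-a[:,1]*b[:,0]).sum(),(a*b).sum())
    R=np.array([[np.cos(th),-np.sin(th)],[np.sin(th),np.cos(th)]])
    t=wc-R@lc; return th,t,np.linalg.norm(a@R.T+t-(W-0) + R@lc*0 - (wc-wc) - 0 + (R@lc) - R@lc + (lc*0) ,axis=1) if 0 else np.linalg.norm((L@R.T+t)-W,axis=1)
th,t,e=fit(L,cad); print("caddy",np.degrees(th),t,e*1000)
R=np.array([[np.cos(th),-np.sin(th)],[np.sin(th),np.cos(th)]])
for n,p in dict(trough=(0,-65),sq=(-32,1),nar=(39,1),obl=(-22,66)).items(): print(n,R@(np.array(p)/1000)+t)
b=plane("top",C(340,160,[(415,137),(582,145),(578,205),(412,200)]),.039)[:,:2]
th2,t2,e=fit(np.array([(57,13),(-13,13),(-13,-13),(57,-13)])/1000.,b)
if e.max()>.01: th2,t2,e=fit(np.array([(57,-13),(-13,-13),(-13,13),(57,13)])/1000.,b)
print("brush",np.degrees(th2),t2,e*1000)
o=plane("top",C(110,165,[(390,518),(508,420),(548,462),(432,565)]),.039)[:,:2]
th3,t3,e=fit(np.array([(-33,13),(33,13),(33,-13),(-33,-13)])/1000.,o)
print("stone",np.degrees(th3),t3,e*1000)
print("tin",plane("top",C(340,160,[(245.5,519.5),(186,519),(305,519)]),.039))
print("tin side",plane("side",C(250,90,[(525,344),(467,344),(584,344)]),.039))
print("oiler",plane("top",C(340,160,[(244,188)]),.058),plane("side",C(250,90,[(168,362),(249,362)]),.003),plane("side",C(250,90,[(208.5,347)]),.003))
print("cap",plane("top",C(110,165,[(140,467)]),.083),"tape",plane("top",C(110,165,[(438,177)]),.039))
print("tape side",plane("side",[(210,292)],.039))
E
python3 m.py; python3 -c "
from h import *
crop('pics/side0.png',190,250,130,150,5,'pics/c6.png')"
```

```text
caddy 112.51452655099995 [ 0.5638 -0.0082] [1.6808 1.2452 1.5449 1.5742]
trough [0.6239 0.0167]
sq [ 0.5751 -0.0381]
nar [0.548  0.0275]
obl [ 0.5113 -0.0538]
brush 86.70579035731694 [ 0.5617 -0.3971] [1.8384 3.3662 1.1964 3.3066]
stone -48.77472569044094 [0.4132 0.2472] [1.3263 0.4263 0.8975 0.8026]
tin [[ 0.4093 -0.256   0.039 ]
 [ 0.4097 -0.2301  0.039 ]
 [ 0.4092 -0.282   0.039 ]]
tin side [[ 0.4109 -0.2569  0.039 ]
 [ 0.4354 -0.2496  0.039 ]
 [ 0.386  -0.2644  0.039 ]]
oiler [[ 0.5524 -0.258   0.058 ]] [[ 0.5709 -0.2515  0.003 ]
 [ 0.5353 -0.2619  0.003 ]] [[ 0.5562 -0.2687  0.003 ]]
cap [[0.4199 0.379  0.083 ]] tape [[0.5535 0.2647 0.039 ]]
tape side [[0.5536 0.2649 0.039 ]]
```

View pics/c4.png

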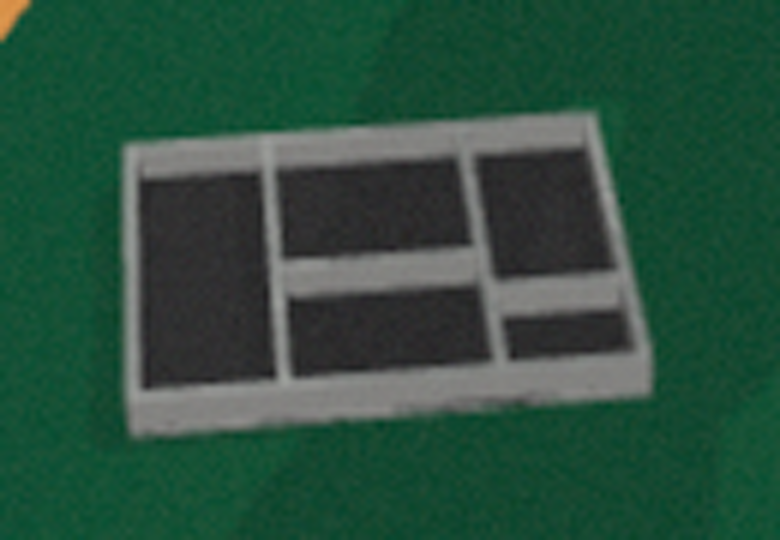

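```bash
cat > g.py <<'E'
from h import *
from scipy.spatial.transform import Rotation as Ro
import sys
def go(x,y,z,psi):
    s=robot.read_state(); R=Ro.from_rotvec(s["orientation"]).as_matrix(); p=s["tool_pos"]
    cur=np.degrees(np.arctan2(R[1,0],R[0,0])); roll=(cur-psi+180)%360-180
    R2=R@Ro.from_euler("z",roll,degrees=True).as_matrix()
    d=R2.T@(np.array([x,y,z])-p)*100
    print("t %.2f pos %s psi %.2f q6 %.2f tilt %.4f open %.4f F %s"%(s["t"],p.round(4),cur,s["q"][5],R[2,2],s["opening"],s["force"].round(2)))
    print("roll %.2f then shift cm %s"%(roll,d.round(3)))
if __name__=="__main__": go(*map(float,sys.argv[1:5]))
E
python3 g.py .410 -.2565 .12 22.5
python3 - <<'E'
from h import *
pts=(np.array([(125,146),(595,113),(650,352),(128,398)])+.5)/6-.5+[190,160]
W=plane("side",pts,.021); print(W.round(4),W.mean(0))
E
```

```text
t 0.10 pos [ 0.1331 -0.5845  0.2317] psi 12.82 q6 -0.09 tilt -1.0000 open 0.0926 F [-0.5   0.39 -0.22]
roll -9.68 then shift cm [ 38.132 -19.692  11.216]
[[ 0.6798 -0.0407  0.021 ]
 [ 0.5051 -0.1132  0.021 ]
 [ 0.4514  0.0185  0.021 ]
 [ 0.6239  0.0925  0.021 ]] [ 0.56505631 -0.01074128  0.021     ]
```

carry_out([
  [[0,0,0,-4.84],[0,0,0,-4.84],[3.18,-1.64,0.93,0],[3.18,-1.64,0.93,0],[3.18,-1.64,0.93,0],[3.18,-1.64,0.93,0],[3.18,-1.64,0.93,0],[3.18,-1.64,0.93,0],[3.18,-1.64,0.93,0],[3.18,-1.64,0.93,0],[3.18,-1.64,0.93,0],[3.18,-1.64,0.93,0],[3.18,-1.64,0.93,0],[3.18,-1.64,0.93,0],[0,0,0,0],[0,0,0,0]],
], claw=7.5)

```text
t: 1.43
tool_pos: [0.4106, -0.2552, 0.12]
orientation: [-3.078, -0.619, 0.002]
force: [-1.0, -0.4, 0.6]
opening: 0.0749
```

```bash
python3 g.py .410 -.2565 .0345 22.5
```

```text
t 1.43 pos [ 0.4106 -0.2552  0.12  ] psi 22.73 q6 0.51 tilt -1.0000 open 0.0749 F [-1.04 -0.42  0.59]
roll 0.23 then shift cm [-0.099  0.114  8.547]
```

carry_out([
  [[-0.1,0.1,1.7,0.2],[0,0,1.7,0],[0,0,1.7,0],[0,0,1.2,0],[0,0,1.0,0],[0,0,0.7,0],[0,0,0.55,0],[0,0,0,0]],
])

```text
t: 2.1
tool_pos: [0.4093, -0.2584, 0.0347]
orientation: [-3.081, -0.607, 0.001]
force: [-0.4, -0.2, -0.2]
opening: 0.0749
```

```bash
python3 g.py .410 -.2565 .0345 22.5
python3 - <<'E'
from h import *
for n in("top","side"):
    cv2.imwrite(f"pics/{n}1.png",robot.read_camera(n)[:,:,::-1])
crop("pics/side1.png",250,60,160,120,5,"pics/c7.png")
E
```

```text
t 2.10 pos [ 0.4093 -0.2584  0.0347] psi 22.28 q6 0.51 tilt -1.0000 open 0.0749 F [-0.45 -0.24 -0.23]
roll -0.22 then shift cm [ 0.14  -0.15   0.018]
```

View pics/c7.png

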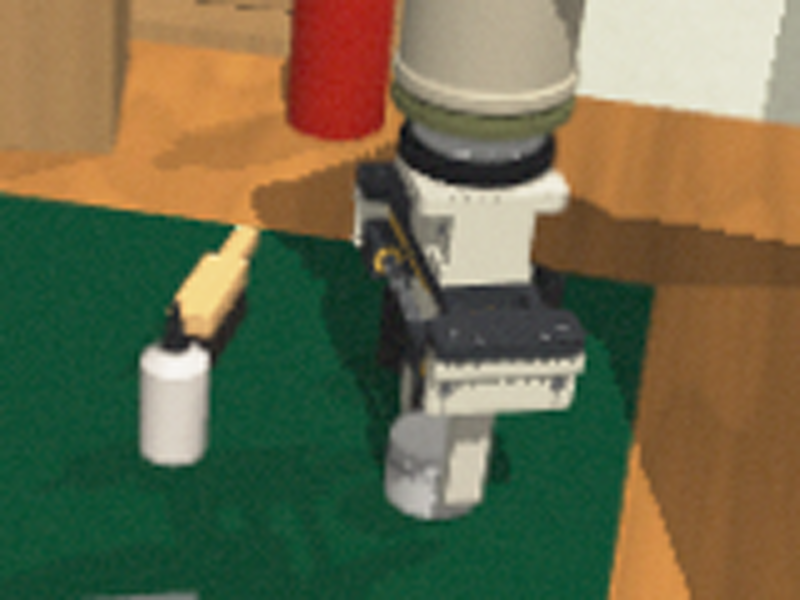

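The side view shows the jaws straddling the tin, finger around (468,460) in the crop. Now closing on it.

carry_out([
  [[0.1,-0.1,0,0],[0,0,0,0],[0,0,0,0],[0,0,0,0],[0,0,0,0],[0,0,0,0],[0,0,0,0],[0,0,0,0],[0,0,0,0],[0,0,0,0]],
], claw=4.0, grip_force=25)

```text
t: 3.03
tool_pos: [0.4106, -0.2572, 0.0359]
orientation: [3.082, 0.608, 0.001]
force: [-1.9, 1.4, 5.3]
opening: 0.0493
```

```bash
python3 g.py .5757 -.0393 .12 22.5
```

```text
t 3.03 pos [ 0.4106 -0.2572  0.0359] psi 22.30 q6 0.52 tilt -1.0000 open 0.0493 F [-1.92  1.38  5.26]
roll -0.20 then shift cm [ 23.592 -13.812  -8.407]
```

carry_out([
  [[0,0,-0.5,0],[0,0,-1,0],[0,0,-2,0],[0,0,-2.4,0],[0,0,-2.5,0],[2.36,-1.38,0,0],[2.36,-1.38,0,0],[2.36,-1.38,0,0],[2.36,-1.38,0,0],[2.36,-1.38,0,0],[2.36,-1.38,0,0],[2.36,-1.38,0,0],[2.36,-1.38,0,0],[2.36,-1.38,0,0],[2.36,-1.38,0,0],[0,0,0,0],[0,0,0,0],[0,0,0,0]],
])

```text
t: 4.53
tool_pos: [0.576, -0.0402, 0.1196]
orientation: [3.082, 0.608, -0.001]
force: [0.2, -0.3, -1.4]
opening: 0.0494
```

```bash
python3 g.py .5757 -.0393 .0395 22.5
```

```text
t 4.53 pos [ 0.576  -0.0402  0.1196] psi 22.33 q6 1.02 tilt -1.0000 open 0.0494 F [ 0.24 -0.28 -1.38]
roll -0.17 then shift cm [ 0.013 -0.098  8.013]
```

carry_out([
  [[0,-0.1,1.5,0],[0,0,2,0],[0,0,2,0],[0,0,1.2,0],[0,0,0.6,0],[0,0,0.3,0],[0,0,0,0],[0,0,0,0]],
])

```text
t: 5.2
tool_pos: [0.5767, -0.0394, 0.0446]
orientation: [3.082, 0.607, 0.002]
force: [0.2, 0.2, -2.1]
opening: 0.0493
```

```bash
python3 g.py .5757 -.0393 .0395 22.5
python3 - <<'E'
from h import *
for n in("top","side"):
    cv2.imwrite(f"pics/{n}2.png",robot.read_camera(n)[:,:,::-1])
crop("pics/side2.png",170,120,180,130,4,"pics/c8.png")
E
```

```text
t 5.20 pos [ 0.5767 -0.0394  0.0446] psi 22.28 q6 1.03 tilt -1.0000 open 0.0493 F [ 0.16  0.21 -2.11]
roll -0.22 then shift cm [-0.086 -0.044  0.507]
```

View pics/c8.png

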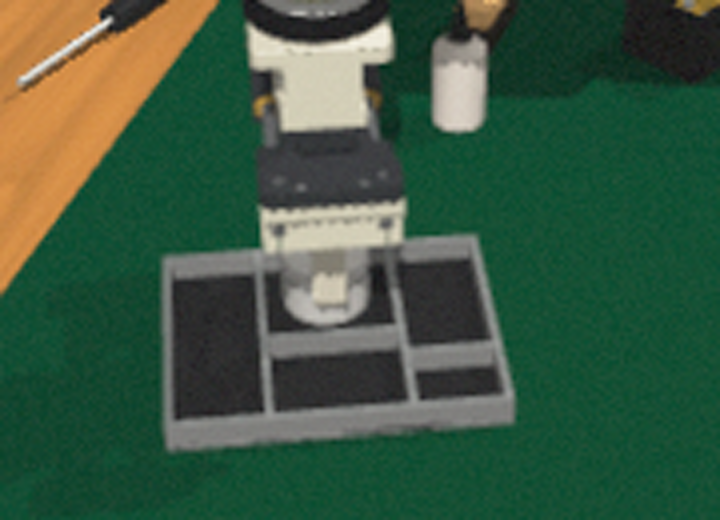

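The tin hangs centred in the square bay (tin at about (327,290) in the crop). Next I lower it slowly to contact.

carry_out([
  [[0,0,0.15,0],[0,0,0.15,0],[0,0,0.1,0],[0,0,0.1,0],[0,0,0,0],[0,0,0,0]],
])

```text
t: 5.8
tool_pos: [0.5763, -0.039, 0.0399]
orientation: [3.082, 0.608, 0.001]
force: [-5.2, -0.3, 9.8]
opening: 0.0493
```

carry_out([
  [[0,0,-0.05,0],[0,0,0,0],[0,0,0,0],[0,0,0,0],[0,0,0,0]],
], claw=5.8)

```text
t: 6.22
tool_pos: [0.5759, -0.039, 0.0389]
orientation: [-3.082, -0.608, 0.0]
force: [-0.4, -0.8, 0.8]
opening: 0.0579
```

carry_out([
  [[0,0,-0.5,0],[0,0,-1,0],[0,0,-2,0],[0,0,-3,0],[0,0,-3,0],[0,0,-1,-6],[0,0,0,-7],[0,0,0,-7],[0,0,0,-7],[0,0,0,-7],[0,0,0,-7],[0,0,0,-7],[0,0,0,-7],[0,0,0,-7],[0,0,0,-2]],
])

```text
t: 7.47
tool_pos: [0.5763, -0.0391, 0.1452]
orientation: [2.283, 2.157, 0.001]
force: [0.4, -0.5, -0.2]
opening: 0.0583
```

```bash
python3 g.py .5627 -.380 .12 86.7
python3 - <<'E'
from h import *
for n in("top","side"):
    cv2.imwrite(f"pics/{n}3.png",robot.read_camera(n)[:,:,::-1])
crop("pics/side3.png",170,120,180,130,4,"pics/c9.png")
E
```

```text
t 7.47 pos [ 0.5763 -0.0391  0.1452] psi 86.73 q6 -0.10 tilt -1.0000 open 0.0583 F [ 0.35 -0.46 -0.18]
roll 0.03 then shift cm [-34.116   0.603   2.527]
```

View pics/c9.png

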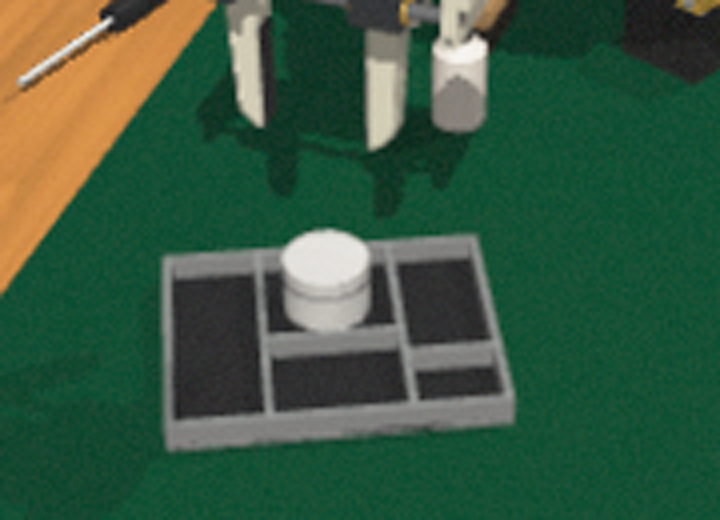

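The tin sits flat in the square bay. Next is the brush.

carry_out([
  [[-1.5,0,0,0],[-3.1,0.05,0,0],[-3.1,0.05,0,0],[-3.1,0.05,0,0],[-3.1,0.05,0,0],[-3.1,0.05,0,0],[-3.1,0.05,0,0],[-3.1,0.05,0,0],[-3.1,0.05,0,0],[-3.1,0.05,0,0],[-3.1,0.05,0,0],[-1.6,0.1,0,0],[0,0,2,0],[0,0,2,0],[0,0,0,0],[0,0,0,0]],
], claw=6.0)

```text
t: 8.9
tool_pos: [0.559, -0.379, 0.1029]
orientation: [-2.291, -2.145, 0.001]
force: [0.0, 0.0, 0.8]
opening: 0.0602
```

```bash
python3 g.py .5627 -.380 .0355 86.7
python3 - <<'E'
from h import *
for n in("top","side"):
    cv2.imwrite(f"pics/{n}4.png",robot.read_camera(n)[:,:,::-1])
crop("pics/side4.png",250,60,160,120,5,"pics/c10.png")
crop("pics/top4.png",340,140,140,120,5,"pics/c11.png")
E
```

```text
t 8.90 pos [ 0.559  -0.379   0.1029] psi 86.22 q6 -0.61 tilt -1.0000 open 0.0602 F [0.04 0.03 0.77]
roll -0.48 then shift cm [-0.093  0.391  6.744]
```

View pics/c10.png

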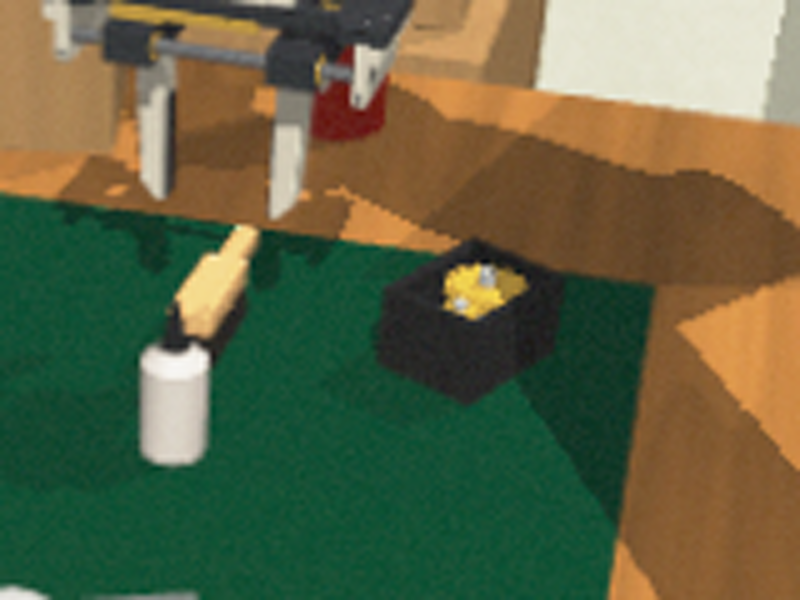

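View pics/c11.png

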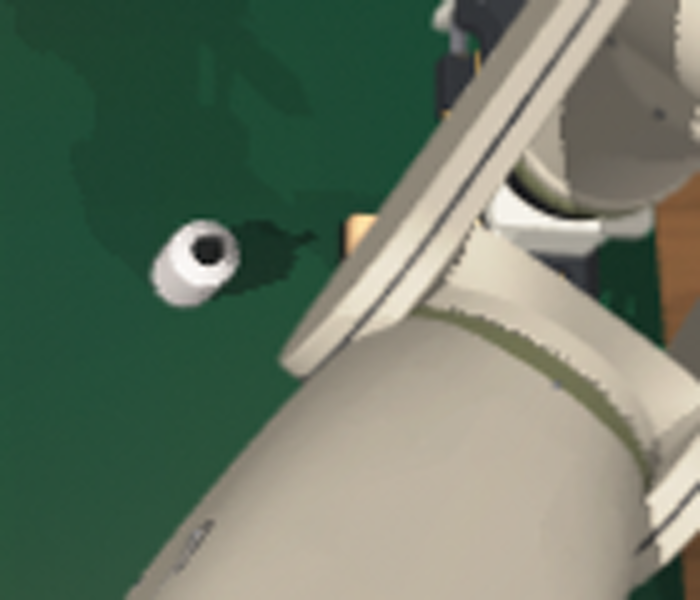

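carry_out([
  [[-0.1,0.35,1.0,-0.4],[0,0,1.5,0],[0,0,1.5,0],[0,0,1.2,0],[0,0,0.8,0],[0,0,0.5,0],[0,0,0.24,0],[0,0,0,0],[0,0,0,0],[0,0,0,0]],
])

```text
t: 9.83
tool_pos: [0.564, -0.3814, 0.0376]
orientation: [2.283, 2.155, 0.0]
force: [-0.2, 0.0, -0.4]
opening: 0.0599
```

```bash
python3 g.py .5627 -.380 .0355 86.7
python3 - <<'E'
from h import *
for n in("top","side"):
    cv2.imwrite(f"pics/{n}5.png",robot.read_camera(n)[:,:,::-1])
crop("pics/side5.png",250,60,130,100,6,"pics/c12.png")
E
```

```text
t 9.83 pos [ 0.564  -0.3814  0.0376] psi 86.70 q6 -0.61 tilt -1.0000 open 0.0599 F [-0.19  0.04 -0.38]
roll -0.00 then shift cm [ 0.128 -0.138  0.213]
```

View pics/c12.png

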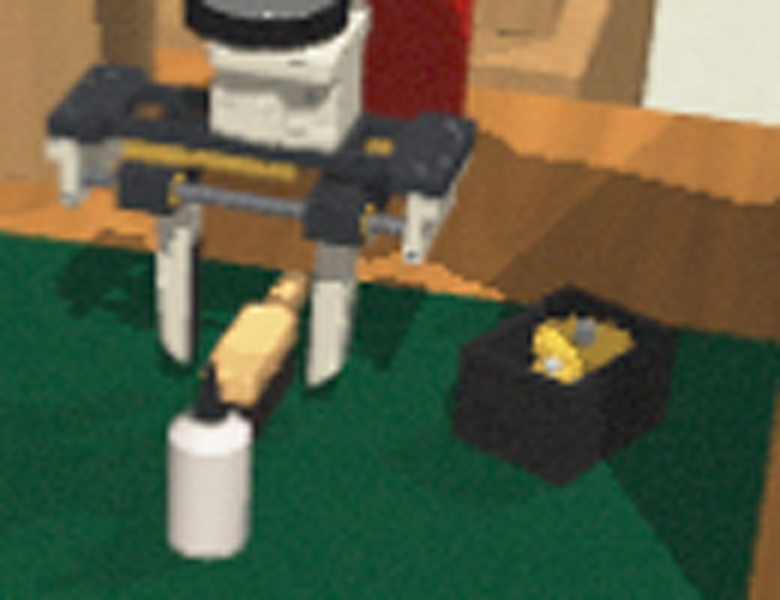

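The jaws straddle the brush head, fingers at about (178,340) and (330,360) in the crop.

carry_out([
  [[0,-0.1,0.15,0],[0,0,0,0],[0,0,0,0],[0,0,0,0],[0,0,0,0],[0,0,0,0],[0,0,0,0],[0,0,0,0],[0,0,0,0],[0,0,0,0],[0,0,0,0]],
], claw=1.5, grip_force=25)

```text
t: 10.85
tool_pos: [0.5625, -0.3808, 0.0352]
orientation: [2.284, 2.157, 0.0]
force: [0.7, 0.6, 0.6]
opening: 0.0258
```

carry_out([
  [[0,0,-0.5,0],[0,0,-1,0],[0,0,-2,0],[0,0,-2.5,0],[0,0,-2.5,0],[0,0,-1.5,0],[0,0,-0.5,0],[0,0,0,0],[0,0,0,0],[0,0,0,0]],
])

```text
t: 11.68
tool_pos: [0.5615, -0.3801, 0.1379]
orientation: [-2.282, -2.154, 0.001]
force: [0.7, 1.0, -1.3]
opening: 0.0258
```

```bash
python3 g.py .6273 .0325 .14 112.5
python3 - <<'E'
from h import *
cv2.imwrite("pics/side6.png",robot.read_camera("side")[:,:,::-1])
crop("pics/side6.png",250,40,130,100,6,"pics/c13.png")
E
```

```text
t 11.68 pos [ 0.5615 -0.3801  0.1379] psi 86.70 q6 -0.61 tilt -1.0000 open 0.0258 F [ 0.72  0.98 -1.34]
roll -25.80 then shift cm [35.605 21.871 -0.144]
```

View pics/c13.png

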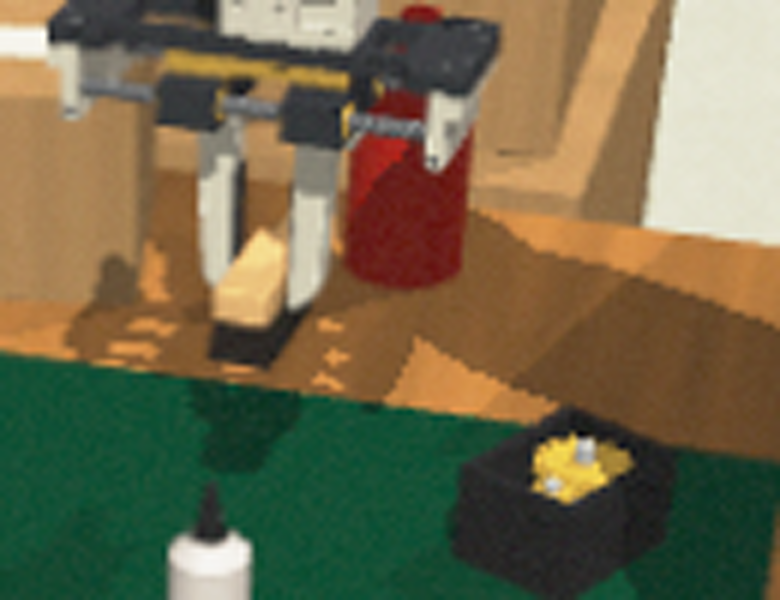

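```bash
python3 g.py .6207 .0322 .165 112.5
```

```text
t 11.73 pos [ 0.5614 -0.3801  0.1377] psi 86.70 q6 -0.61 tilt -1.0000 open 0.0258 F [-0.33  0.75 -0.68]
roll -25.80 then shift cm [35.827 21.251 -2.65 ]
```

carry_out([
  [[0,0,-1,-4],[0,0,-1,-5],[0,0,-0.65,-6],[0,0,0,-6],[0,0,0,-4.8],[2.56,1.52,0,0],[2.56,1.52,0,0],[2.56,1.52,0,0],[2.56,1.52,0,0],[2.56,1.52,0,0],[2.56,1.52,0,0],[2.56,1.52,0,0],[2.56,1.52,0,0],[2.56,1.52,0,0],[2.56,1.52,0,0],[2.56,1.52,0,0],[2.56,1.52,0,0],[2.56,1.52,0,0],[2.56,1.52,0,0],[0,0,0,0]],
])

```text
t: 13.4
tool_pos: [0.6212, 0.037, 0.1649]
orientation: [-1.738, -2.613, -0.001]
force: [0.5, -0.1, -1.1]
opening: 0.0259
```

carry_out([
  [[0,0,1,0],[0,0,2,0],[0,0,2,0],[0,0,2,0],[0,0,1,0],[0,0,0,0],[0,0,0,0]],
])

```text
t: 13.98
tool_pos: [0.621, 0.0309, 0.0855]
orientation: [-1.745, -2.61, 0.002]
force: [-0.1, -0.1, -1.1]
opening: 0.0259
```

```bash
python3 g.py .6207 .0322 .042 112.5
python3 - <<'E'
from h import *
cv2.imwrite("pics/side7.png",robot.read_camera("side")[:,:,::-1])
crop("pics/side7.png",170,120,180,130,4,"pics/c14.png")
E
```

```text
t 13.98 pos [0.621  0.0309 0.0855] psi 112.45 q6 -0.42 tilt -1.0000 open 0.0259 F [-0.15 -0.13 -1.08]
roll -0.05 then shift cm [0.122 0.034 4.348]
```

View pics/c14.png

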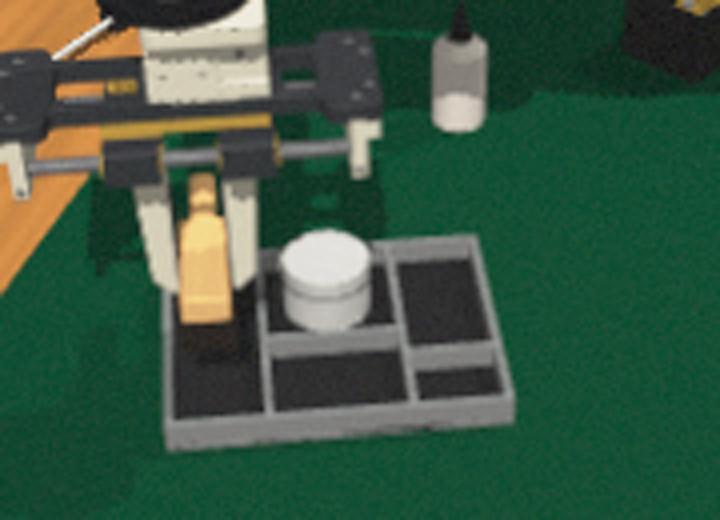

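The brush is above the trough, aligned, with the near end at about (205,320) in the crop. I'll lower it now.

carry_out([
  [[0.1,0,1,0],[0,0,1.2,0],[0,0,1,0],[0,0,0.6,0],[0,0,0.3,0],[0,0,0,0],[0,0,0,0]],
])

```text
t: 14.62
tool_pos: [0.6214, 0.0327, 0.0455]
orientation: [-1.745, -2.612, 0.0]
force: [-0.2, -0.1, -0.8]
opening: 0.0259
```

carry_out([
  [[0,0,0.15,0],[0,0,0.15,0],[0,0,0.1,0],[0,0,0,0],[0,0,0,0]],
])

```text
t: 15.03
tool_pos: [0.6215, 0.0326, 0.0417]
orientation: [1.745, 2.612, 0.0]
force: [-0.9, 0.4, -2.2]
opening: 0.0257
```

carry_out([
  [[0,0,0.1,0],[0,0,0.1,0],[0,0,0,0],[0,0,0,0]],
])

```text
t: 15.37
tool_pos: [0.6214, 0.0326, 0.0395]
orientation: [-1.745, -2.612, 0.0]
force: [0.8, -0.5, -0.4]
opening: 0.0259
```

carry_out([
  [[0,0,0.1,0],[0,0,0,0],[0,0,0,0]],
])

```text
t: 15.62
tool_pos: [0.6217, 0.0326, 0.0392]
orientation: [1.745, 2.612, 0.0]
force: [-2.0, 0.7, 5.2]
opening: 0.0259
```

Contact. Releasing to a narrow opening and lifting.

carry_out([
  [[0,0,0,0],[0,0,0,0],[0,0,0,0],[0,0,0,0],[0,0,0,0]],
], claw=3.5)

```text
t: 16.03
tool_pos: [0.6214, 0.0326, 0.0385]
orientation: [-1.745, -2.612, 0.0]
force: [1.0, 0.8, 0.0]
opening: 0.0347
```

carry_out([
  [[0,0,-0.5,0],[0,0,-1,0],[0,0,-2,0],[0,0,-2.5,0],[0,0,-3,0],[0,0,-2,0],[0,0,0,-6],[0,0,0,-6],[0,0,0,-6.7],[0,0,0,0]],
])

```text
t: 16.87
tool_pos: [0.6219, 0.0326, 0.1501]
orientation: [1.289, 2.863, 0.001]
force: [-0.0, 0.3, 0.4]
opening: 0.0347
```

```bash
python3 g.py .4132 .2472 .12 131.2
python3 - <<'E'
from h import *
cv2.imwrite("pics/side8.png",robot.read_camera("side")[:,:,::-1])
crop("pics/side8.png",170,120,180,130,4,"pics/c15.png")
# stone side check: read pts later
E
```

```text
t 16.87 pos [0.6219 0.0326 0.1501] psi 131.53 q6 -0.75 tilt -1.0000 open 0.0347 F [-0.02  0.28  0.44]
roll 0.33 then shift cm [29.894 -1.571  2.977]
```

View pics/c15.png

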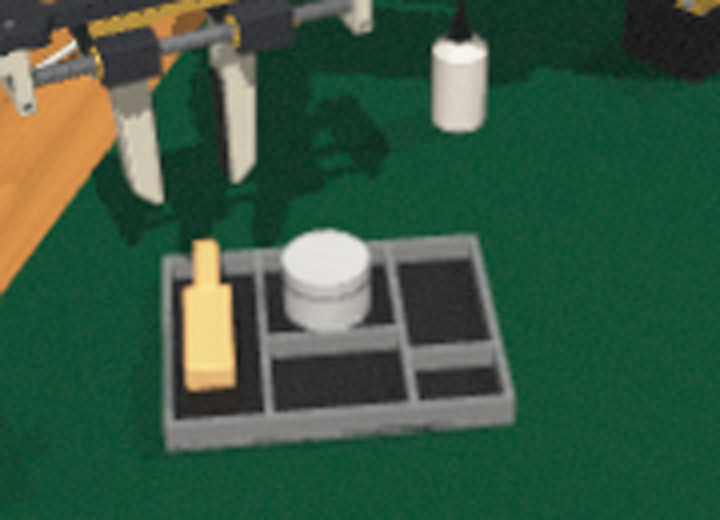

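View pics/c6.png

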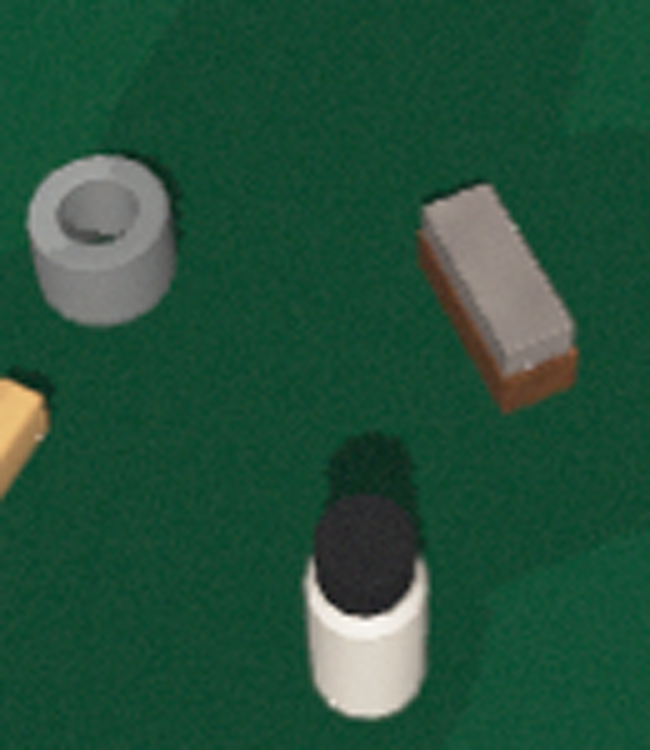

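The brush is in the trough. I'll cross-check the stone from the side view, with its top corners read at (422,208), (490,184), (574,326) and (503,360) in the crop.

```bash
python3 - <<'E'
from h import *
W=plane("side",(np.array([(422,208),(490,184),(574,326),(503,360)])+.5)/5-.5+[190,250],.039)
print(W.round(4),W.mean(0)); d=W[3]-W[0]; print(np.degrees(np.arctan2(d[1],d[0]))); d=W[2]-W[1]; print(np.degrees(np.arctan2(d[1],d[0])),np.linalg.norm(d))
E
python3 g.py .413 .247 .10 131.2
```

```text
[[0.4455 0.2323 0.039 ]
 [0.425  0.2156 0.039 ]
 [0.3831 0.2656 0.039 ]
 [0.4029 0.2848 0.039 ]] [0.41410649 0.24955923 0.039     ]
129.08266129846245
129.99220944620203 0.06518783396344484
t 16.92 pos [0.6218 0.0326 0.1498] psi 131.10 q6 -0.75 tilt -1.0000 open 0.0347 F [ 0.38  0.28 -0.06]
roll -0.10 then shift cm [29.886 -1.592  4.951]
```

carry_out([
  [[1.45,-0.1,0,0.7],[3,-0.15,0,0],[3,-0.15,0,0],[3,-0.15,0,0],[3,-0.15,0,0],[3,-0.15,0,0],[3,-0.15,0,0],[3,-0.15,0,0],[3,-0.15,0,0],[3,-0.15,0,0],[1.5,-0.15,0,0],[0,0,2.5,0],[0,0,2.5,0],[0,0,0,0],[0,0,0,0]],
], claw=5.0)

```text
t: 18.17
tool_pos: [0.4135, 0.2494, 0.0979]
orientation: [-1.318, -2.849, 0.004]
force: [-0.3, 0.3, 0.6]
opening: 0.05
```

```bash
python3 g.py .4137 .2482 .0375 130.4
```

```text
t 18.17 pos [0.4135 0.2494 0.0979] psi 130.35 q6 -0.27 tilt -1.0000 open 0.0500 F [-0.32  0.27  0.56]
roll -0.05 then shift cm [-0.109 -0.038  6.042]
```

carry_out([
  [[-0.1,0,1.5,0],[0,0,1.5,0],[0,0,1.2,0],[0,0,0.9,0],[0,0,0.6,0],[0,0,0.3,0],[0,0,0,0],[0,0,0,0],[0,0,0,0]],
])

```text
t: 18.92
tool_pos: [0.4158, 0.2493, 0.0393]
orientation: [1.315, 2.852, 0.001]
force: [-0.8, 0.8, 0.3]
opening: 0.0497
```

```bash
python3 g.py .4137 .2482 .0378 130.4
python3 - <<'E'
from h import *
cv2.imwrite("pics/side9.png",robot.read_camera("side")[:,:,::-1])
crop("pics/side9.png",200,220,160,130,5,"pics/c16.png")
E
```

```text
t 18.92 pos [0.4158 0.2493 0.0393] psi 130.50 q6 -0.27 tilt -1.0000 open 0.0497 F [-0.76  0.79  0.26]
roll 0.10 then shift cm [ 0.052 -0.236  0.155]
```

View pics/c16.png

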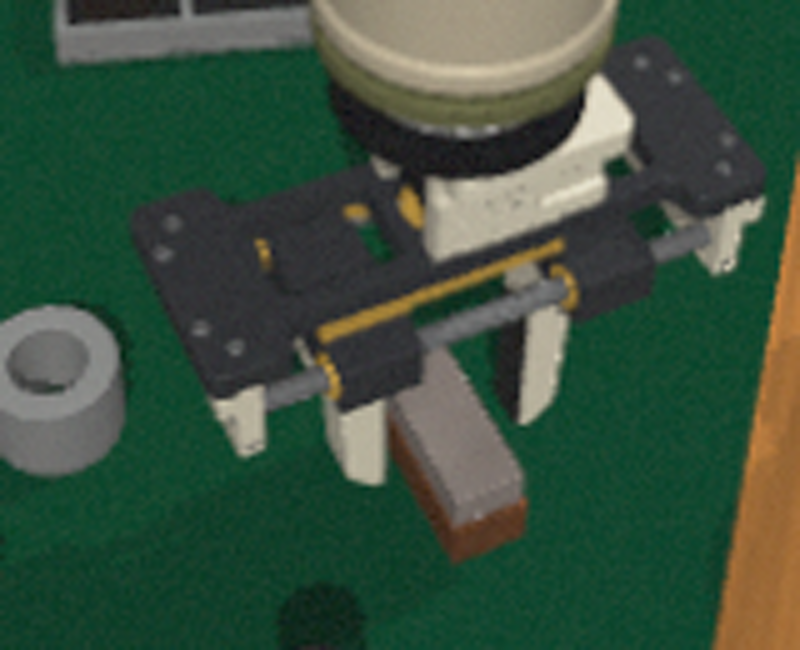

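carry_out([
  [[0,-0.1,0.12,0],[0,0,0,0],[0,0,0,0],[0,0,0,0],[0,0,0,0],[0,0,0,0],[0,0,0,0],[0,0,0,0],[0,0,0,0],[0,0,0,0],[0,0,0,0]],
], claw=1.5, grip_force=35)

```text
t: 19.88
tool_pos: [0.4146, 0.2485, 0.0375]
orientation: [1.315, 2.853, 0.0]
force: [0.1, 0.9, 1.3]
opening: 0.0257
```

carry_out([
  [[0,0,-0.3,0],[0,0,-0.7,0],[0,0,-1.5,0],[0,0,-2,0],[0,0,-2.5,0],[0,0,-2,0],[0,0,-1,0],[0,0,0,0],[0,0,0,0]],
])

```text
t: 20.63
tool_pos: [0.4147, 0.2485, 0.1374]
orientation: [1.315, 2.853, 0.001]
force: [0.3, -0.7, -2.7]
opening: 0.0254
```

Run:
```python
from h import *
cv2.imwrite("pics/side10.png",robot.read_camera("side")[:,:,::-1])
crop("pics/side10.png",200,200,160,130,5,"pics/c17.png")
from g import go
th=np.radians(112.5);x=np.array([np.cos(th),np.sin(th)]);y=np.array([-x[1],x[0]])
p=np.array([.5644,-.0095])-.022*x+.069*y; print(p)
go(*p,.137,112.5)
```

```text
[ 0.50907135 -0.05623051]
t 20.68 pos [0.414  0.2482 0.1364] psi 130.50 q6 -0.27 tilt -1.0000 open 0.0259 F [ 0.15  0.44 -1.74]
roll 18.00 then shift cm [-31.761  -2.865  -0.057]
```

View pics/c17.png

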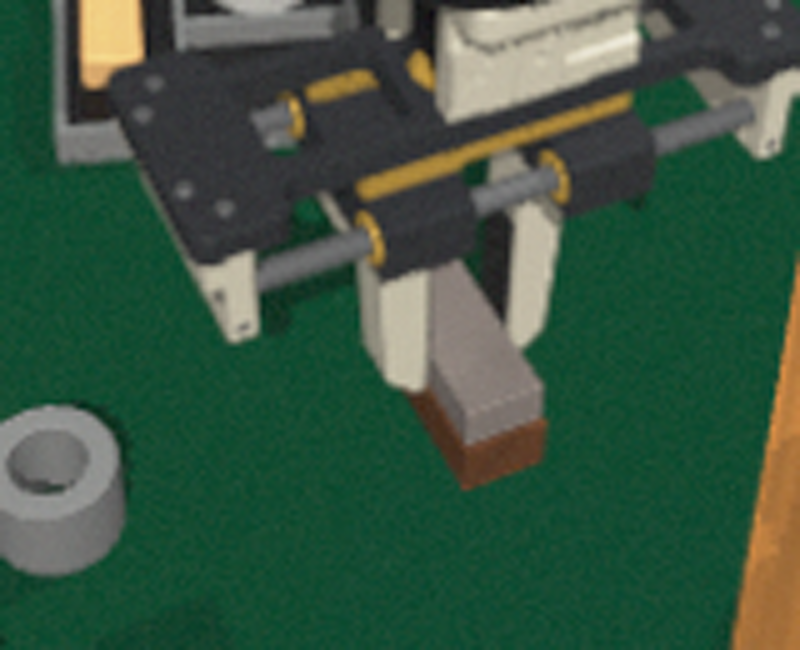

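The stone is gripped level on its grey part. Next I carry it to the oblong bay.

carry_out([
  [[0,0,0,5],[0,0,0,7],[0,0,0,6],[-1.5,-0.1,0,0],[-2.6,-0.25,0,0],[-2.6,-0.25,0,0],[-2.6,-0.25,0,0],[-2.6,-0.25,0,0],[-2.6,-0.25,0,0],[-2.6,-0.25,0,0],[-2.6,-0.25,0,0],[-2.6,-0.25,0,0],[-2.6,-0.25,0,0],[-2.6,-0.25,0,0],[-2.6,-0.2,0,0],[-1.6,-0.15,0,0],[0,0,0,0],[0,0,0,0],[0,0,0,0]],
])

```text
t: 22.27
tool_pos: [0.5075, -0.055, 0.1359]
orientation: [-1.744, -2.61, 0.001]
force: [-0.1, -0.2, -1.6]
opening: 0.0256
```

carry_out([
  [[0,0,1,0],[0,0,2,0],[0,0,2,0],[0,0,1,0],[0,0,0.5,0],[0,0,0,0],[0,0,0,0]],
])

```text
t: 22.85
tool_pos: [0.5088, -0.0554, 0.0727]
orientation: [1.745, 2.613, 0.0]
force: [0.4, 0.3, -0.7]
opening: 0.0261
```

```bash
python3 g.py .5091 -.0562 .0415 112.5;  python3 - <<'E'
from h import *
cv2.imwrite("pics/side11.png",robot.read_camera("side")[:,:,::-1])
crop("pics/side11.png",170,120,180,130,4,"pics/c18.png")
E
```

```text
t 22.85 pos [ 0.5088 -0.0554  0.0727] psi 112.53 q6 -0.60 tilt -1.0000 open 0.0261 F [ 0.44  0.32 -0.7 ]
roll 0.03 then shift cm [-8.800e-02  1.000e-03  3.121e+00]
```

View pics/c18.png

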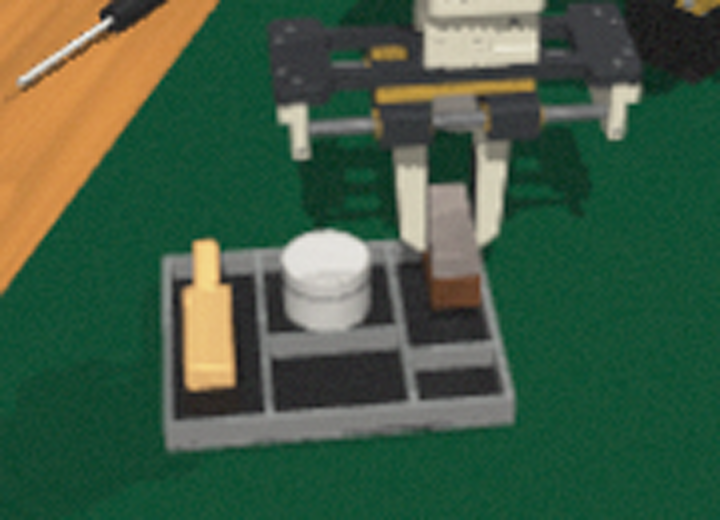

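carry_out([
  [[0,0,1,0],[0,0,1,0],[0,0,0.5,0],[0,0,0.2,0],[0,0,0.1,0],[0,0,0,0],[0,0,0,0]],
])

```text
t: 23.48
tool_pos: [0.5088, -0.0558, 0.0446]
orientation: [1.745, 2.612, 0.0]
force: [0.7, 0.2, -2.2]
opening: 0.0255
```

carry_out([
  [[0,0,0.1,0],[0,0,0.1,0],[0,0,0,0],[0,0,0,0]],
])

```text
t: 23.82
tool_pos: [0.5086, -0.0557, 0.0425]
orientation: [1.745, 2.612, 0.0]
force: [0.4, 0.8, -1.2]
opening: 0.0257
```

carry_out([
  [[0,0,0.1,0],[0,0,0.07,0],[0,0,0,0],[0,0,0,0]],
])

```text
t: 24.15
tool_pos: [0.5089, -0.0558, 0.0415]
orientation: [1.745, 2.612, 0.0]
force: [-3.6, -0.1, 6.8]
opening: 0.0253
```

Contact. Release and lift.

carry_out([
  [[0,0,0,0],[0,0,0,0],[0,0,0,0],[0,0,0,0],[0,0,0,0]],
], claw=3.4)

```text
t: 24.57
tool_pos: [0.5086, -0.0557, 0.0407]
orientation: [-1.745, -2.612, 0.0]
force: [-0.1, 0.2, 0.5]
opening: 0.0341
```

carry_out([
  [[0,0,-0.5,0],[0,0,-1,0],[0,0,-2,0],[0,0,-3,0],[0,0,-3.5,0],[0,0,-2,0],[0,0,-1,0],[0,0,0,0],[0,0,0,0]],
])

```text
t: 25.32
tool_pos: [0.5087, -0.0557, 0.1707]
orientation: [1.745, 2.612, 0.0]
force: [-0.4, -0.4, 0.1]
opening: 0.0338
```

```bash
python3 g.py .553 -.2575 .17 112.5;  python3 - <<'E'
from h import *
cv2.imwrite("pics/side12.png",robot.read_camera("side")[:,:,::-1])
crop("pics/side12.png",170,120,180,130,4,"pics/c19.png")
E
```

```text
t 25.32 pos [ 0.5087 -0.0557  0.1707] psi 112.50 q6 -0.60 tilt -1.0000 open 0.0338 F [-0.41 -0.4   0.11]
roll 0.00 then shift cm [-20.335  -3.628   0.078]
```

View pics/c19.png

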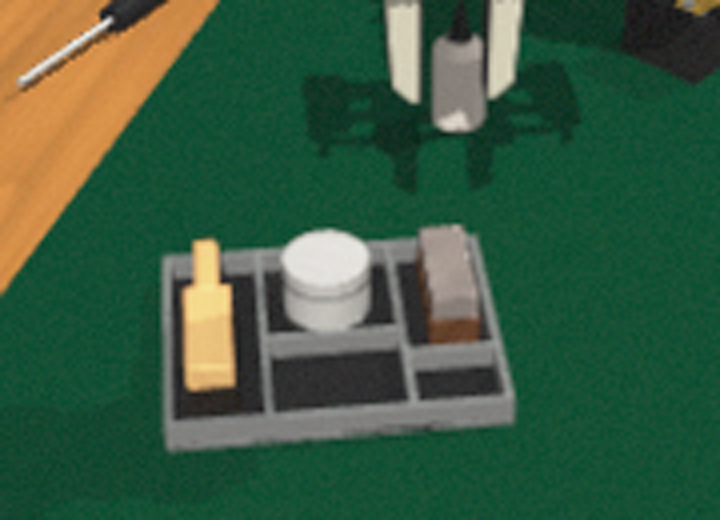

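The stone sits flat in the oblong bay. The oiler is last.

carry_out([
  [[-1.5,-0.2,0,0],[-3,-0.5,0,0],[-3,-0.55,0,0],[-3,-0.55,0,0],[-3,-0.55,0,0],[-3,-0.55,0,0],[-2.3,-0.43,0,0],[-1.53,-0.3,0,0],[0,0,0,0],[0,0,0,0],[0,0,0,0]],
], claw=6.5)

```text
t: 26.28
tool_pos: [0.552, -0.2563, 0.1689]
orientation: [-1.743, -2.61, -0.0]
force: [-0.8, 0.2, -0.6]
opening: 0.0651
```

```bash
python3 g.py .553 -.2575 .04 112.5
```

```text
t 26.28 pos [ 0.552  -0.2563  0.1689] psi 112.50 q6 -0.91 tilt -1.0000 open 0.0651 F [-0.81  0.18 -0.58]
roll 0.00 then shift cm [-0.187  0.068 12.887]
```

carry_out([
  [[-0.15,0.05,1.5,0],[0,0,2,0],[0,0,1.5,0],[0,0,0.5,0],[0,0,0,0],[0,0,0,0],[0,0,0,0]],
])

```text
t: 26.87
tool_pos: [0.5547, -0.2585, 0.1171]
orientation: [1.744, 2.611, 0.0]
force: [-1.0, 0.5, 0.4]
opening: 0.0647
```

```bash
python3 g.py .553 -.2575 .041 112.5;  python3 - <<'E'
from h import *
for n in("top","side"): cv2.imwrite(f"pics/{n}13.png",robot.read_camera(n)[:,:,::-1])
crop("pics/side13.png",240,70,120,100,5,"pics/c20.png")
crop("pics/top13.png",320,140,120,100,5,"pics/c21.png")
E
```

```text
t 26.87 pos [ 0.5547 -0.2585  0.1171] psi 112.54 q6 -0.91 tilt -1.0000 open 0.0647 F [-1.01  0.49  0.44]
roll 0.04 then shift cm [ 0.168 -0.122  7.61 ]
```

View pics/c20.png

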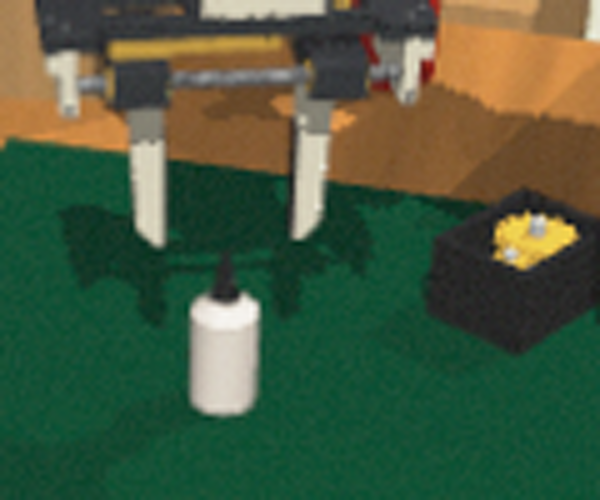

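The oiler's spout (225,265) lies centred between the fingertips (155,240) and (305,235). Descending.

carry_out([
  [[0.1,-0.1,1.5,0],[0,0,2,0],[0,0,2,0],[0,0,1.2,0],[0,0,0.6,0],[0,0,0.3,0],[0,0,0,0],[0,0,0,0]],
])

```text
t: 27.63
tool_pos: [0.5534, -0.2585, 0.0409]
orientation: [1.744, 2.611, 0.0]
force: [0.0, 0.4, 0.3]
opening: 0.065
```

carry_out([
  [[0,0,0,0],[0,0,0,0],[0,0,0,0],[0,0,0,0],[0,0,0,0],[0,0,0,0],[0,0,0,0],[0,0,0,0],[0,0,0,0],[0,0,0,0]],
], claw=2.5, grip_force=20)

```text
t: 28.47
tool_pos: [0.5528, -0.2582, 0.04]
orientation: [1.745, 2.612, 0.0]
force: [-1.0, 1.1, 2.8]
opening: 0.0357
```

carry_out([
  [[0,0,-0.3,0],[0,0,-0.7,0],[0,0,-1.5,0],[0,0,-2.5,0],[0,0,-2.5,0],[0,0,-1.5,0],[0,0,-0.5,0],[0,0,0,0],[0,0,0,0]],
])

```text
t: 29.22
tool_pos: [0.5523, -0.2579, 0.1341]
orientation: [-1.745, -2.612, 0.0]
force: [1.0, 0.1, -1.0]
opening: 0.0355
```

Run:
```python
from h import *
cv2.imwrite("pics/side14.png",robot.read_camera("side")[:,:,::-1])
crop("pics/side14.png",240,50,120,100,5,"pics/c22.png")
from g import go
th=np.radians(112.5);x=np.array([np.cos(th),np.sin(th)]);y=np.array([-x[1],x[0]])
p=np.array([.5644,-.0095])+.040*x+.001*y; print(p)
go(*p,.137,112.5)
```

```text
[0.54816878 0.0270725 ]
t 29.27 pos [ 0.5518 -0.2576  0.1332] psi 112.50 q6 -0.91 tilt -1.0000 open 0.0360 F [-0.5  -0.28 -0.6 ]
roll 0.00 then shift cm [26.443 10.56  -0.35 ]
```

View pics/c22.png

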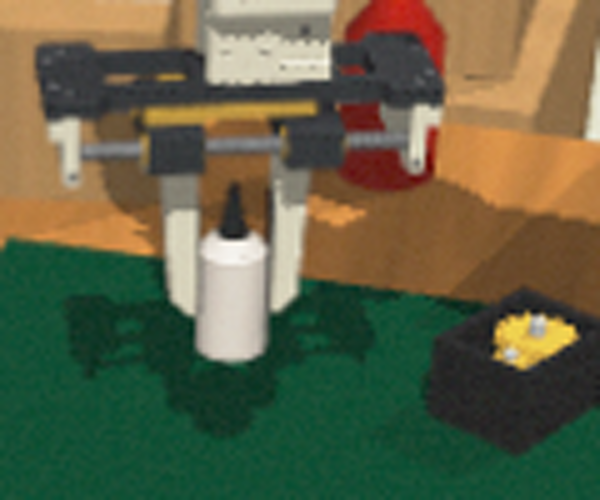

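The oiler is held upright. Carry it over to the narrow bay.

carry_out([
  [[1.2,0.48,0,0],[2.4,0.96,0,0],[2.4,0.96,0,0],[2.4,0.96,0,0],[2.4,0.96,0,0],[2.4,0.96,0,0],[2.4,0.96,0,0],[2.4,0.96,0,0],[2.4,0.96,0,0],[2.4,0.96,0,0],[2.4,0.96,0,0],[1.24,0.48,0,0],[0,0,0,0],[0,0,0,0],[0,0,0,0]],
])

```text
t: 30.52
tool_pos: [0.5487, 0.026, 0.1342]
orientation: [-1.745, -2.612, 0.001]
force: [-0.3, 0.5, -1.2]
opening: 0.0352
```

carry_out([
  [[0,0,1,0],[0,0,2,0],[0,0,1.5,0],[0,0,1,0],[0,0,0.5,0],[0,0,0,0],[0,0,0,0]],
])

```text
t: 31.1
tool_pos: [0.5491, 0.0262, 0.0748]
orientation: [-1.746, -2.612, 0.0]
force: [0.9, 0.4, -0.2]
opening: 0.0358
```

```bash
python3 g.py .5482 .0271 .0445 112.5;  python3 - <<'E'
from h import *
cv2.imwrite("pics/side15.png",robot.read_camera("side")[:,:,::-1])
crop("pics/side15.png",170,120,180,130,4,"pics/c23.png")
E
```

```text
t 31.10 pos [0.5491 0.0262 0.0748] psi 112.47 q6 -0.44 tilt -1.0000 open 0.0358 F [ 0.86  0.37 -0.24]
roll -0.03 then shift cm [ 0.12  -0.046  3.029]
```

View pics/c23.png

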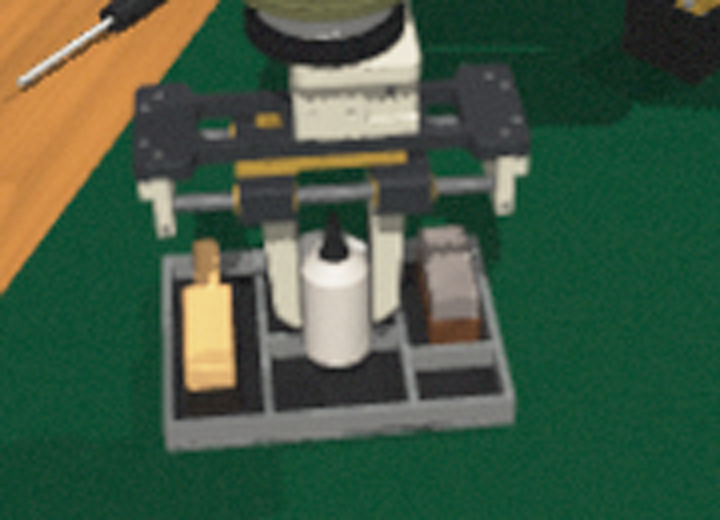

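The oiler hangs above the narrow bay with its base at about (337,360) in the crop. Lowering.

carry_out([
  [[0.1,0,1,0],[0,0,1,0],[0,0,0.5,0],[0,0,0.2,0],[0,0,0.1,0],[0,0,0,0],[0,0,0,0]],
])

```text
t: 31.73
tool_pos: [0.5488, 0.0275, 0.0469]
orientation: [1.745, 2.612, 0.0]
force: [-0.4, 0.3, -0.8]
opening: 0.0353
```

carry_out([
  [[0,0,0.1,0],[0,0,0.1,0],[0,0,0,0],[0,0,0,0]],
])

```text
t: 32.07
tool_pos: [0.5486, 0.0275, 0.0448]
orientation: [1.745, 2.612, 0.0]
force: [-0.4, -0.2, -0.2]
opening: 0.0353
```

carry_out([
  [[0,0,0.1,0],[0,0,0,0],[0,0,0,0]],
])

```text
t: 32.32
tool_pos: [0.5489, 0.0275, 0.044]
orientation: [1.745, 2.612, 0.0]
force: [-0.4, -0.1, 1.9]
opening: 0.0353
```

carry_out([
  [[0,0,0.05,0],[0,0,0,0],[0,0,0,0]],
])

```text
t: 32.57
tool_pos: [0.5489, 0.0275, 0.044]
orientation: [1.745, 2.612, 0.0]
force: [-3.3, -0.4, 5.8]
opening: 0.0357
```

carry_out([
  [[0,0,0,0],[0,0,0,0],[0,0,0,0],[0,0,0,0],[0,0,0,0],[0,0,0,0]],
], claw=4.6)

```text
t: 33.07
tool_pos: [0.5485, 0.0275, 0.0431]
orientation: [-1.745, -2.612, 0.0]
force: [0.2, -0.1, 0.4]
opening: 0.0458
```

carry_out([
  [[0,0,-0.5,0],[0,0,-1,0],[0,0,-2,0],[0,0,-2.5,0],[0,0,-2.5,0],[0,0,-2.5,0],[0,0,-2.5,0],[0,0,-1,0],[-3,0,0,0],[-3.5,0,0,0],[-3.5,0,0,0],[-3.5,0,0,0],[-3.5,0,0,0],[-3.5,0,0,0],[-3,0,0,0],[-2,0,0,0],[0,0,0,0],[0,0,0,0]],
])

```text
t: 34.57
tool_pos: [0.6459, -0.2089, 0.1875]
orientation: [-1.747, -2.61, 0.0]
force: [-0.8, 0.4, -0.2]
opening: 0.0459
```

```bash
python3 - <<'E'
from h import *
s=robot.read_state();print(s["t"],s["tool_pos"],s["force"])
for n in("top","side"): cv2.imwrite(f"pics/{n}16.png",robot.read_camera(n)[:,:,::-1])
crop("pics/side16.png",170,120,180,130,4,"pics/c24.png")
crop("pics/top16.png",235,140,100,100,6,"pics/c25.png")
E
```

```text
34.5667 [ 0.64592408 -0.20893953  0.18748332] [-0.83479428  0.38894838 -0.24490777]
```

View pics/c24.png

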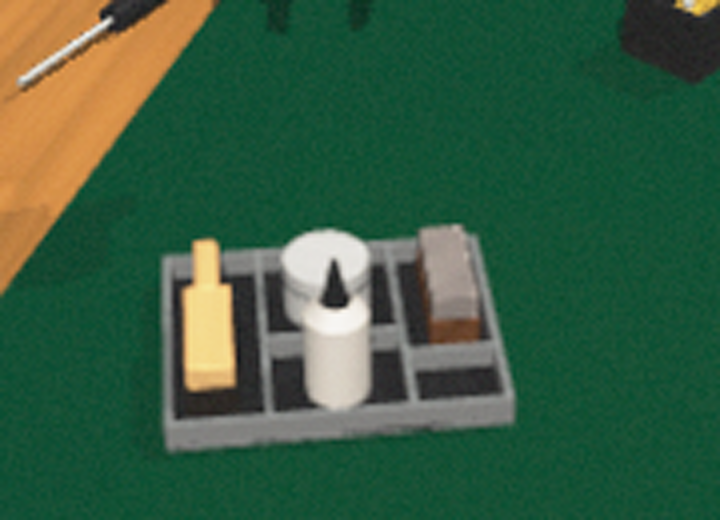

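View pics/c25.png

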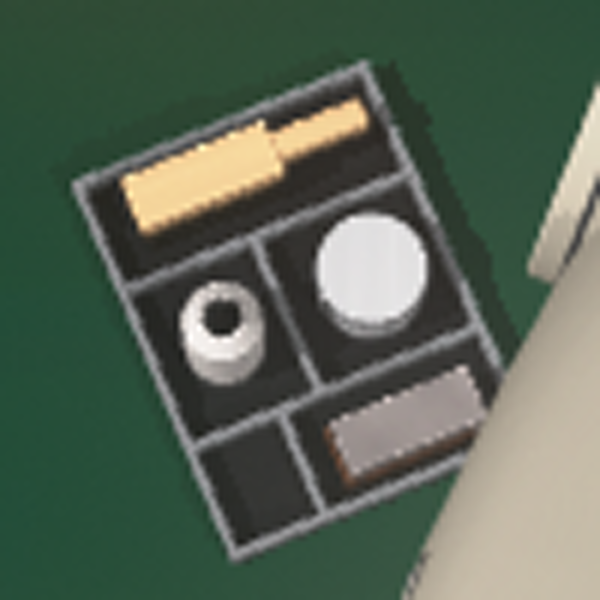

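View pics/top16.png

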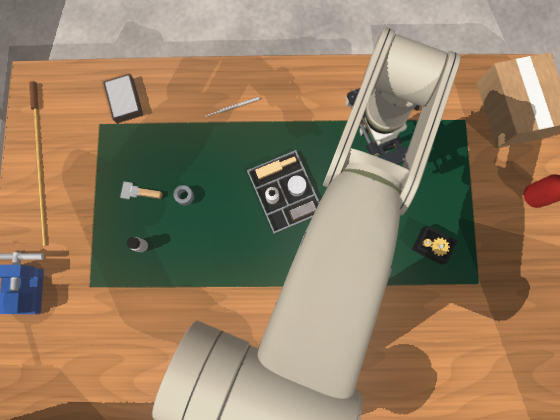

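All four pieces are in their bays and the look-alikes look unmoved. Now I measure the placings in the caddy frame.

```bash
python3 - <<'E'
from h import *
np.set_printoptions(precision=1,suppress=True)
def C(p): return (np.array(p,float)+.5)/6-.5+[235,140]
th=np.radians(112.5);R=np.array([[np.cos(th),-np.sin(th)],[np.sin(th),np.cos(th)]])
c=np.array([.5638,-.0082])  # top-camera caddy centre
f=lambda p,z:(plane("top",C(p),z)[:,:2]-c)@R*1000
b=f([(123,180),(268,121),(285,176),(145,236)],.043); print("brush head",b,b.mean(0)-[22,0]); print("handle end",f([(368,115)],.040))
print("tin",f([(372,268)],.043))
s=f([(330,430),(465,367),(485,405),(348,475)],.043);print("stone",s,s.mean(0))
print("oiler",f([(223,318)],.062),f([(220,315)],.08))
print(abs(cv2.imread("pics/top0.png").astype(int)-cv2.imread("pics/top16.png"))[165:260,110:215].max())
E
```

```text
brush head [[ 52.4 -79.9]
 [-17.8 -79.5]
 [-14.8 -53.1]
 [ 53.2 -52.3]] [ -3.7 -66.2]
handle end [[-60.4 -65.3]]
tin [[-33.7   0.7]]
stone [[ 12.1  60.4]
 [-53.6  57.8]
 [-54.9  76.8]
 [ 12.8  81.8]] [-20.9  69.2]
oiler [[37.  -0.3]] [[38.9  1.7]]
151
```

```bash
python3 -c "
from plant import robot
print(robot.close_job())"
```

```text
the job is handed in; nothing more can be done
None
```

I put the tin, brush, oilstone and oiler each in its own bay, lowering each one until the force reading showed contact. I handed the job in at about 34.7 s, with the arm raised clear of everything.

My last check measured each piece's position in the caddy frame from the top camera, with the bay centre for comparison:

| Piece | Measured (x, y) mm | Bay centre (x, y) mm |
|---|---|---|
| Brush | (-4, -66) | (0, -65) |
| Tin | (-34, 1) | (-32, 1) |
| Oilstone | (-21, 69) | (-22, 66) |
| Oiler | (38, 1) | (39, 1) |

- **Placings:** All four are well inside the limits. By eye, all four look upright and flat in both views. Heights and tilt were not measured on their own. The measured oilstone corners are a little uneven because the arm partly covered that end of the picture.
- **Pieces that stay:** The capped bottle, tape roll, scraper and gear housing appear at the same pixels as at the start. I judged that by eye. A pixel difference I ran over the area of the tape roll, scraper and capped bottle proved nothing, because it also took in the spot the oilstone had left.
- **Calibration:** The two cameras disagreed on the caddy centre by about 3 mm, so I used their average for the placings. The table uses the top camera's own centre.

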